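Press a gift tin's lid home in the toggle-clamp nest

TASK

Take the blue gift tin, whose white lid still stands proud, from the sloped rack and stand it flat and centred between the stops of the lidding nest, lid up. Press its lid home with the toggle clamp only (not with the fingers): swing the red T-handle over centre, right down to its stop, let go of it for about a second, then swing the handle fully back open and leave the lidded tin in the nest. Leave the finished red tin and everything else where they are.

Things in the scene. Friction and masses are not known exactly. Their poses are not given: they have to be found in the camera images.
- tin: blue rectangular gift tin with gold rims, the one to be lidded: 84 (its x) x 56 (its y) x 40 (z) mm without the lid, about 0.24 kg. Origin: centre of the underside, z up through the lid. Starts on the rack, lying on the 30 degree slope with its x along the slope. Grip it across the 56 mm width, below the lid.
- lid_top (a point): centre of the top of the blue tin's white plug lid. The lid is 66 x 40 mm, set in 8 mm or more from the tin's sides; its top stands 9 mm above the tin's rim (49 mm above the underside) as it starts, 3 mm (43 mm above the underside) when home.
- tin_lid (a joint): how far the lid has been pressed down, m: 0 proud (start), 0.006 fully home. It is stiff (about 3 N) and stays where it is pushed.
- done_tin: finished tin, same size but dark red, lid already home, in the other bay of the rack. Not to be disturbed. Origin as for the blue tin.
- rack: low white rack, 250 mm wide (y) and 121 mm deep (x), origin under its centre on the table. Its top slopes at 30 degrees, lower edge at -x, so the tins' tops lean towards -x. The centre of the slope's surface is 55 mm up. Two bays, centred at y = +60 and -60 mm, with a 10 mm high rib between them and a 10 mm high lip along the lower edge.
- nest: fixed lidding nest: aluminium base plate 240 x 130 mm (x from -75 to +165 mm, y +-65 mm) on the table; origin on the table under the middle of the stage; +x runs from the stage to the clamp post (steel cheeks, x 96 to 142 mm, y +-19 mm, up to z = 102 mm).
- nest_centre (a point): centre of the white stage, on its top surface (12 mm above the table), axes as the nest's. Blue stops 10 mm high stand round the place for the tin: tin's x along the nest's x (either way round), 2.5 mm play on every side. The side stops (y) stand at x = +-32 mm (12 mm long), so there is free room for fingers in the middle of both long sides.
- clamp (a joint): angle of the toggle clamp (arm and red T-handle are one lever) about clamp_hinge, rad: 0 fully open (arm upright leaning 10 degrees back, handle 15 degrees above level), 1.75 locked at its stop (arm level with the pad on the lid, handle 25 degrees past upright, leaning over the stage). Turns about the nest's -y axis: closing carries the handle up and to the nest's -x. Balance point near 0.9.
- clamp_hinge (a point): hinge of the clamp: horizontal axis along the nest's y, 115 mm from nest_centre along +x, 90 mm above the table. The weighted arm falls slowly to whichever side of its balance point (over centre) it is left, and stays there by its weight.
- clamp_grip (a point): grip point on the red T-bar at the end of the clamp's handle: a round bar 18 mm thick and 140 mm long, parallel to the hinge (along the nest's y), its axis 125 mm from the hinge axis. This point is on the bar's axis, 45 mm from the 12 mm wide stem, towards the nest's -y. Pinched across its thickness, the bar can turn between the pads.
- clamp_pad: sprung foot of the clamp: black rubber pad, 24 mm across, on a steel stem at the end of the 115 mm long arm; origin at clamp_hinge's place on the lever.
- cake1: chocolate cake in a white tray, 156 x 106 x 60 mm, bystander; origin under its centre.
- cake2: a second such cake, bystander.
- jar: brown jar with a brass cap, 68 mm across, 100 mm high, bystander; origin under its centre.
- spatula: black-handled spatula lying on the table, bystander.
- mould: clear mould plate with chocolate squares, 150 x 90 x 14 mm, lying flat, bystander; origin under its centre.

How it is judged (in metres and radians):
On the way, in this order (a step that is already met when the one before it is completed fails the run):
1. the blue tin stands flat between the nest's stops, released, its lid still proud and the clamp still open (x of tin in the frame of nest_centre between -0.004 and 0.004 m and y of tin in the frame of nest_centre between -0.004 and 0.004 m and z of tin in the frame of nest_centre between -0.003 and 0.003 m and angle between tin's own z axis and vertical below 0.06 rad and linear speed of tin below 0.02 m/s and contact force between the fingers and tin below 0.2 N and value of joint tin_lid below 0.002 m and value of joint clamp below 0.6 rad), for 0.2 s.
2. the clamp is past centre, down at its stop on the lid, with nothing holding its handle, and the lid is home (x of tin in the frame of nest_centre between -0.004 and 0.004 m and y of tin in the frame of nest_centre between -0.004 and 0.004 m and z of tin in the frame of nest_centre between -0.003 and 0.003 m and angle between tin's own z axis and vertical below 0.06 rad and value of joint clamp above 1.71 rad and value of joint tin_lid above 0.0045 m and contact force between clamp_pad and tin above 1.5 N and contact force between the fingers and clamp below 0.5 N), for 0.7 s.
At the end, for the whole second after the job is handed in: The blue tin stands flat in the nest (within 4 mm of the stage's centre in x and y, 3 mm in height, tilt under 0.06 rad), at rest, its lid pressed at least 4.5 mm of its 6 mm, and the clamp's handle is back open (joint under 0.25 rad) and still (x of tin in the frame of nest_centre between -0.004 and 0.004 m and y of tin in the frame of nest_centre between -0.004 and 0.004 m and z of tin in the frame of nest_centre between -0.003 and 0.003 m and angle between tin's own z axis and vertical below 0.06 rad and linear speed of tin below 0.02 m/s and value of joint clamp below 0.25 rad and value of joint tin_lid above 0.0045 m and velocity of joint clamp below 0.1 rad/s); the robot touches nothing.
It fails at once if the lid is pushed with the fingers (over 3 N) (contact force between the fingers and tin_lid above 3 N).
It fails at once if the finished red tin is moved more than 20 mm (distance of done_tin from where it was at the start of the episode above 0.02 m).
It fails at once if a cake, the jar, the spatula or the mould plate is moved more than 20 mm (distance of any of cake1, cake2, jar, spatula, mould from where it was at the start of the episode above 0.02 m).
It also fails if it takes over 70 s, if anything falls off the work surface, if the arm or the gripper's body presses on something with over 40 N, if the wrist force passes 120 N, or if a joint passes its speed limit or range.

ROBOT

A 7-joint arm with a two-finger parallel gripper is mounted at the origin on the work surface. World frame = base frame: x ahead of the robot, y to its left, z up, the work surface at z = 0. Lengths are in mm, angles in rad, forces in N, time in s.
With the tool pointing down it reaches from about 425 to 950 mm from the base axis. Payload 4.7 kg.
Tool frame: the origin (TCP) lies between the finger pads; the fingertips stand 22 mm ahead of it and the grasp point (between the pads) lies 3 mm ahead of it; z points along the fingers, y is the line along which they close (so a half turn about z gives the same grasp; the last joint's range is limited). The gripper opens to 85 mm and grips with 20 to 120 N. Pads are 22 mm wide; open, the fingers measure 114 mm over their backs; the gripper's body (76 mm by 85 mm) begins 54 mm behind the grasp point. The pads swing forward as they close: fully open they stand 13 mm farther back than shut.
Start: joints at [1.32, 0.469, -0.049, 1.532, 0.024, 1.141, -0.082], TCP at [148.535, -658.47, 253.335] pointing down, gripper open.
Joint ranges: [-2.59, 2.59], [-0.33, 1.99], [-1.39, 1.29], [0.1, 2.45], [-1.04, 4.18], [0.21, 1.99], [-2.66, 2.66]. Speed limits (rad/s): [2.57, 2.57, 3.14, 3.14, 3.14, 3.14, 3.14].

INTERFACE

Orientations are given as a unit quaternion [x, y, z, w].
In Python, from workcell import env gives the robot as it stands. Calls block until the motion is done:
- env.goto(position, orientation): joint-space move of the TCP to a pose.
- env.movel(position, rotation=None, rate=150): straight line of the TCP; rotation=None keeps the orientation; rate is the mean speed in mm/s.
- env.set_joints(angles): joint-space move.
- env.gripper_to(opening): finger opening in mm; the grip force is fixed at half the most; returns when the fingers have stopped.
- env.dwell(seconds).
- env.solve_ik(position, orientation): joint angles nearest the present ones, or None.
- env.observe(): the state.
- env.get_image(name): name is "side" or "top" or "wrist"; returns the picture (400x640x3 uint8, blue, green, red); there is no depth.
- env.get_calibration(name): a dict with "intrinsics" (3x3 intrinsics, pixels), "k1" (the pictures are not rectified: a ray, as slopes to the right and down, at radius r is drawn at 1 + k1 r^2 times it, then the intrinsics apply), "extrinsics" (4x4, takes a point from world to camera coordinates). Camera axes: x right, y down, z forward; pixel columns grow to the right and rows downward; lengths in mm; the calibration is good to about 2 mm. A picture is of the moment at which its call begins: read the wrist's pose just before it. get_calibration takes no time and is no camera call; for the wrist camera it gives the pose at the moment of the call.
A pose or a line that the arm cannot do raises env.Unreachable and nothing moves.
- env.job_done(): hands the job in; it is judged then, once.
The state is a dict: "time": time; "joint_pos": joint angles; "qd": joint speeds; "effort": joint torques, N m; "tool_pos": TCP position; "ee_rot": TCP orientation; "wrist_force": force on the tool from outside, world axes, zero at the start; "wrist_torque": the same for the moment, N m; "grip_width": finger opening in mm; "grip_force": force on a finger pad.
Only numpy, scipy, OpenCV 4.12 (cv2) and the standard library are available. Lean on these libraries where they do the work, as an engineer would, in place of code of your own. Each camera call takes 0.05 s, during which the arm holds its last target. There are 200 camera calls.

## Working session

There is one attempt and no reset: what is moved stays moved. The work goes in short steps, each a Python script; the robot and the scene stay as the last script left them, time stands still between calls to the robot, and variables do not carry over. Pictures are saved under pics/ and viewed, at most 10 in all, crops included, and the job is handed in when it is done.

```bash
ls; mkdir -p pics
python3 - <<'E'
from workcell import env
import cv2,numpy as np
np.set_printoptions(precision=3,suppress=True)
for n in ("side","top"):
    im=env.get_image(n); cv2.imwrite(f"pics/{n}0.png",im); print(n,env.get_calibration(n))
print(env.observe())
E
```

```text
pics
side {'intrinsics': array([[429.586,   0.   , 311.089],
       [  0.   , 429.586, 203.114],
       [  0.   ,   0.   ,   1.   ]]), 'k1': -0.06847087385287545, 'extrinsics': array([[   0.996,   -0.084,   -0.006, -529.272],
       [  -0.059,   -0.649,   -0.758,  154.554],
       [   0.059,    0.756,   -0.652, 1319.195],
       [   0.   ,    0.   ,    0.   ,    1.   ]])}
top {'intrinsics': array([[448.095,   0.   , 314.986],
       [  0.   , 448.095, 195.496],
       [  0.   ,   0.   ,   1.   ]]), 'k1': -0.10848320269065634, 'extrinsics': array([[  -0.012,   -1.   ,   -0.025,  111.87 ],
       [  -0.994,    0.015,   -0.113,  551.196],
       [   0.113,    0.023,   -0.993, 1263.508],
       [   0.   ,    0.   ,    0.   ,    1.   ]])}
{'time': 0.1, 'joint_pos': array([ 1.32 ,  0.469, -0.049,  1.534,  0.024,  1.141, -0.082]), 'qd': array([ 0.001, -0.002,  0.001, -0.001,  0.   ,  0.001,  0.001]), 'effort': array([  0.   , -51.151,  -0.047, -23.839,   0.011,   0.004,  -0.   ]), 'tool_pos': array([ 148.393, -657.978,  252.336]), 'ee_rot': array([ 0.994,  0.111, -0.   , -0.001]), 'wrist_force': array([-0.976,  0.233,  0.773]), 'wrist_torque': array([-0.02 ,  0.004,  0.002]), 'grip_force': 0.0, 'grip_width': 85.42046455325031}
```

View pics/side0.png

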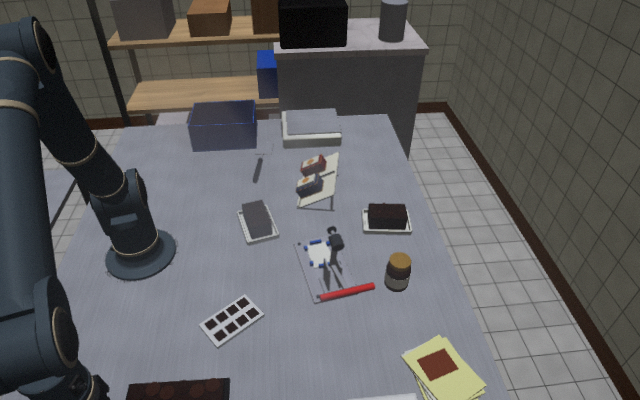

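View pics/top0.png

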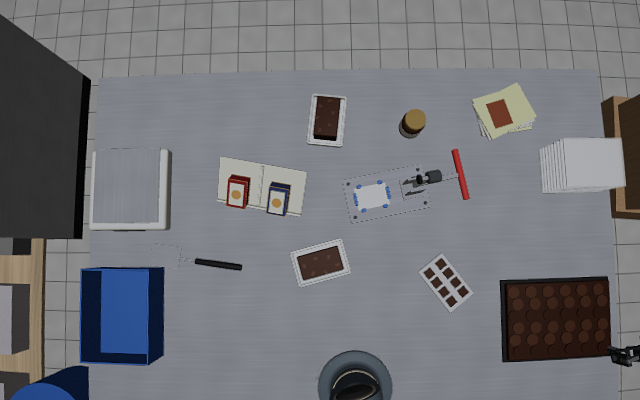

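The side view shows the nest (stage about (320,253), red bar (346,292)) and the rack with the blue tin at (309,184). In the top view the blue tin is at (278,200), the red tin at (238,192), the stage at (372,195) and the red T-bar runs from (455,150) to (467,198).

```bash
cat > h.py <<'E'
from workcell import env
import cv2,numpy as np
from scipy.spatial.transform import Rotation as R
np.set_printoptions(precision=2,suppress=True)
def ray(cal,uv):
    """origin, unit directions of pixel rays (world)"""
    K,k=cal["intrinsics"],cal["k1"]
    n=cv2.undistortPoints(np.asarray(uv,float).reshape(-1,1,2),K,np.array([k,0,0,0,0.]),None,None,None).reshape(-1,2) if 0 else \
      cv2.undistortPointsIter(np.asarray(uv,float).reshape(-1,1,2),K,np.array([k,0,0,0.]),np.eye(3),np.eye(3),(3,50,1e-9)).reshape(-1,2)
    E=cal["extrinsics"]; d=np.c_[n,np.ones(len(n))]@E[:3,:3]
    return -E[:3,:3].T@E[:3,3], d/np.linalg.norm(d,axis=1)[:,None]
def onplane(cal,uv,z):
    o,d=ray(cal,uv); return o+d*((z-o[2])/d[:,2])[:,None]
def tri(cals,uvs):
    """least squares meeting of rays, one pixel per view; returns point, rms miss"""
    A=np.zeros((3,3));b=np.zeros(3);L=[]
    for c,u in zip(cals,uvs):
        o,d=ray(c,[u]);P=np.eye(3)-np.outer(d[0],d[0]);A+=P;b+=P@o;L.append((o,P))
    p=np.linalg.solve(A,b); return p,np.sqrt(np.mean([np.sum((P@(p-o))**2) for o,P in L]))
def quat(x=None,y=None,z=None):
    """tool quaternion from z (approach) and y (closing)"""
    z=np.array(z,float);z/=np.linalg.norm(z);y=np.array(y,float);y-=z*(y@z);y/=np.linalg.norm(y)
    return R.from_matrix(np.c_[np.cross(y,z),y,z]).as_quat()
def shot(name):
    c=env.get_calibration("wrist");im=env.get_image("wrist");cv2.imwrite(f"pics/{name}.png",im)
    np.save(f"pics/{name}.npy",np.array([c],dtype=object),allow_pickle=True);return c,im
def load(name):
    return np.load(f"pics/{name}.npy",allow_pickle=True)[0],cv2.imread(f"pics/{name}.png")
E
python3 - <<'E'
from h import *
c=env.get_calibration("top")
for uv,z in [((372,195),12),((278,200),80),((455,150),122),((467,198),122),((238,192),80)]: print(uv,onplane(c,[uv],z))
w=env.get_calibration("wrist"); E=w["extrinsics"]; s=env.observe()
T=R.from_quat(s["ee_rot"]).as_matrix()
o=-E[:3,:3].T@E[:3,3]; print("cam in tool",T.T@(o-s["tool_pos"]),"\naxes in tool",T.T@E[:3,:3].T, w["intrinsics"],w["k1"])
S=onplane(c,[(372,195)],12)[0]
for p,y in [((S[0]-60,S[1],380),(0,1,0)),((S[0]-60,S[1],380),(1,0,0)),((S[0]-60,S[1],380),(-1,0,0)),((S[0]-60,S[1],380),(0,-1,0))]:
    print(y,env.solve_ik(p,quat(y=y,z=(0,0,-1))))
E
```

```text
(372, 195) [[553.95 -62.6   12.  ]]
(278, 200) [[536.19 206.58  80.  ]]
(455, 150) [[ 661.91 -282.26  122.  ]]
(467, 198) [[ 529.48 -308.45  122.  ]]
(238, 192) [[560.43 319.39  80.  ]]
cam in tool [  76.83   -0.17 -120.7 ] 
axes in tool [[ 0.   -0.96 -0.3 ]
 [ 1.    0.    0.  ]
 [-0.   -0.3   0.96]] [[339.61   0.   320.11]
 [  0.   339.61 199.98]
 [  0.     0.     1.  ]] -0.03497441501032787
(0, 1, 0) [ 0.88  0.18 -0.96  1.72  0.15  1.32  1.47]
(1, 0, 0) [ 0.74  0.15 -0.78  1.73  0.11  1.31 -0.06]
(-1, 0, 0) None
(0, -1, 0) [ 0.63  0.13 -0.65  1.73  0.08  1.31 -1.61]
```

Run:
```python
from h import *
q=quat(y=(0,1,0),z=(0,0,-1))
for n,p in [("n1",(550,-200,280)),("n2",(550,-60,280)),("t1",(500,140,280)),("t2",(500,260,280))]:
    env.goto(p,q); env.dwell(.3); shot(n); print(n,env.observe()["time"],env.observe()["tool_pos"])
a=[cv2.imread(f"pics/{n}.png") for n in ("n1","n2","t1","t2")]
m=np.vstack([np.hstack(a[:2]),np.hstack(a[2:])]); cv2.imwrite("pics/m1.png",cv2.resize(m,(800,500),interpolation=cv2.INTER_AREA))
```

```text
n1 2.6333 [ 549.93 -200.29  279.95]
n2 3.6 [550.05 -60.96 279.86]
t1 4.7833 [500.38 139.03 279.85]
t2 5.6833 [500.41 258.92 280.03]
```

View pics/m1.png

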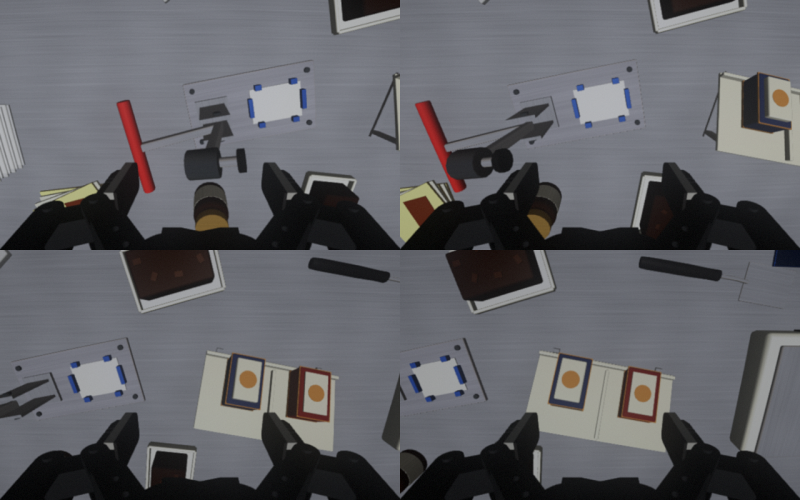

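Mosaic of the wrist views at n1, n2, t1 and t2: the blue stops show clearly round the stage, and the red bar is in n1 and n2. The lids with their orange discs are in t1 and t2, with the blue tin at about (245,380) and (570,380) in the mosaic. Next I'll triangulate these by colour.

```bash
cat > det.py <<'E'
from h import *
def blobs(mask,amin,amax=1e9):
    n,l,s,c=cv2.connectedComponentsWithStats(mask.astype(np.uint8),connectivity=8)
    return [(s[i,4],c[i],(l==i)) for i in range(1,n) if amin<=s[i,4]<=amax]
def split(im):
    b,g,r=[x.astype(int) for x in cv2.split(im)]; return b,g,r
E
python3 - <<'E'
from det import *
for n in ("n1","n2","t1","t2"):
    c,im=load(n); b,g,r=split(im)
    print(n)
    print(" blue",[(int(a),p) for a,p,_ in blobs((b>r+45)&(b>90),40)])
    print(" red",[(int(a),p) for a,p,_ in blobs((r>g+60)&(r>b+60),80)])
    print(" orange",[(int(a),p) for a,p,_ in blobs((r>b+60)&(g>b+25)&(r>130),80)])
    print(" white",[(int(a),p) for a,p,_ in blobs((b>165)&(g>165)&(r>165),300)])
c,im=load("t1"); print(im[330:331:1,480:500:4] if 0 else im[210,[370,382,400,410]])
crop=np.hstack([im[150:320,330:540] for im in (load("t1")[1],)]+[load("t2")[1][150:320,230:440]]); 
cv2.imwrite("pics/c1.png",cv2.resize(crop,None,fx=1.9,fy=1.9,interpolation=cv2.INTER_CUBIC))
E
```

```text
n1
 blue [(95, array([470.  , 129.55])), (92, array([412.76, 140.21])), (213, array([486.51, 157.92])), (204, array([401.75, 173.39])), (81, array([473.7 , 190.11])), (78, array([419.56, 200.09]))]
 red [(2556, array([216.16, 232.42]))]
 orange []
 white [(1156, array([577.34,  28.09])), (3951, array([442.16, 163.69])), (381, array([ 17.38, 215.62])), (351, array([  9.37, 234.93])), (512, array([520.75, 289.02]))]
n2
 blue [(93, array([344.4 , 128.74])), (91, array([287.91, 139.98])), (219, array([364.27, 157.33])), (209, array([280.32, 173.23])), (83, array([355.04, 190.1 ])), (81, array([300.93, 200.16]))]
 red [(2180, array([ 58.55, 226.15]))]
 orange [(519, array([608.81, 156.27]))]
 white [(1424, array([456.52,  23.23])), (4064, array([322.24, 163.54])), (613, array([390.44, 312.55]))]
t1
 blue [(77, array([169.62, 173.68])), (72, array([118.04, 183.94])), (177, array([192.4 , 199.77])), (170, array([115.66, 214.68])), (67, array([188.16, 230.07])), (66, array([138.64, 239.3 ]))]
 red []
 orange [(578, array([396.64, 206.6 ])), (512, array([505.75, 228.76]))]
 white []
t2
 blue [(74, array([ 68.78, 174.12])), (66, array([ 20.38, 184.36])), (158, array([ 93.02, 199.82])), (155, array([ 20.95, 214.52])), (62, array([ 91.69, 229.82])), (57, array([ 44.95, 238.77]))]
 red []
 orange [(598, array([272.58, 206.76])), (541, array([388.07, 229.24]))]
 white []
[[ 65  44  41]
 [150 162 162]
 [ 60 104 146]
 [ 93 125 150]]
```

View pics/c1.png

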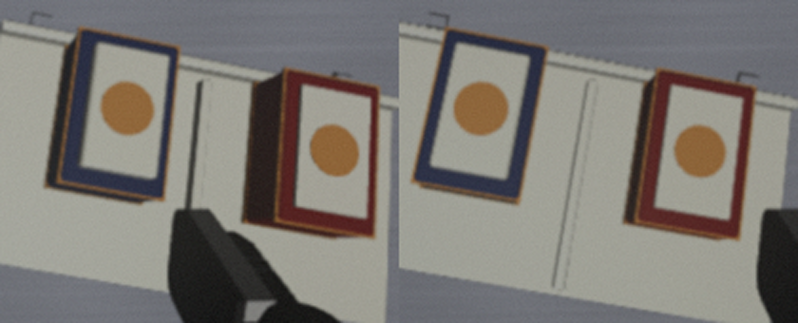

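The crop shows the white lid quads framed in blue and red, with the disc centres in t1 and t2. I'll now fit the lid corners, stops and bar axis.

```bash
cat > meas.py <<'E'
from det import *
def stops(names):
    V=[]
    for n in names:
        c,im=load(n);b,g,r=split(im);B=blobs((b>r+45)&(b>90),40,400)
        V.append((c,np.array([p for a,p,_ in sorted(B,key=lambda t:t[1][1])])))  # by row: same order in all views
    return np.array([tri([c for c,_ in V],[u[i] for _,u in V])[0] for i in range(6)])
def quad(im,near):
    b,g,r=split(im); m=((np.minimum(np.minimum(b,g),r)>110)).astype(np.uint8)
    B=[l for a,p,l in blobs(m,400) if np.hypot(*(p-near))<25]
    c=max(cv2.findContours(B[0].astype(np.uint8),cv2.RETR_EXTERNAL,cv2.CHAIN_APPROX_NONE)[0],key=cv2.contourArea)
    box=cv2.boxPoints(cv2.minAreaRect(c)); P=c.reshape(-1,2).astype(float); L=[]
    for i in range(4):                     # refine each side by a line fit
        a,e=box[i],box[(i+1)%4]; t=(e-a)/np.linalg.norm(e-a); d=P-a; s=d@t; k=np.abs(d@[-t[1],t[0]])
        q=P[(k<4)&(s>5)&(s<np.linalg.norm(e-a)-5)]; L.append(cv2.fitLine(q.astype(np.float32),cv2.DIST_HUBER,0,.01,.01).ravel())
    C=[]
    for i in range(4):
        l1,l2=L[i-1],L[i]; t=np.linalg.solve(np.c_[l1[:2],-l2[:2]],l2[2:]-l1[2:]); C.append(l1[2:]+t[0]*l1[:2])
    C=np.array(C); i=np.argmin(C.sum(1)); C=np.roll(C,-i,0)
    return C
def barline(name,rows):
    c,im=load(name);b,g,r=split(im); a,p,l=max(blobs((r>g+35)&(r>b+35),500),key=lambda t:t[0])
    ys=np.array([y for y in range(*rows) if l[y].any()]); mid=np.array([np.flatnonzero(l[y]).mean() for y in ys])
    o,d=ray(c,np.c_[mid,ys]); n=np.linalg.svd(d)[2][2]; ok=np.flatnonzero(l.any(1)); yt=ok[0],ok[-1]
    return c,o,n,[(np.flatnonzero(l[y]).mean(),y) for y in yt]
E
python3 - <<'E'
from meas import *
S=stops(["n1","n2","t1"]); print("stops",S,stops(["n1","n2"])[:,2])
print("stop centroid",S.mean(0))
near={"t1":(396.6,206.6),"t2":(272.6,206.8)}
cs=[load(n) for n in near]; Q=[quad(im,near[n]) for n,(c,im) in zip(near,cs)]
print(Q); L=[tri([c for c,_ in cs],[q[i] for q in Q]) for i in range(4)]
X=np.array([l[0] for l in L]); print("lid",X,[l[1] for l in L],"centre",X.mean(0))
print("disc",tri([c for c,_ in cs],list(near.values())),"red disc",tri([c for c,_ in cs],[(505.75,228.76),(388.07,229.24)]))
print("sides",np.linalg.norm(np.roll(X,-1,0)-X,axis=1)); n=np.cross(X[2]-X[0],X[3]-X[1]);print("normal",n/np.linalg.norm(n))
A=barline("n1",(160,300)); B=barline("n2",(165,240)); d=np.cross(A[2],B[2]); d/=np.linalg.norm(d)
p=np.linalg.solve(np.array([A[2],B[2],d]),[A[2]@A[1],B[2]@B[1],0])
print("bar dir",d,"ends",A[3],B[3])
for c,o,_,e in (A,B):
  for u in e:
    o_,r=ray(c,[u]); t=np.linalg.lstsq(np.c_[d,-r[0]],o_-p,rcond=None)[0]; print(p+t[0]*d)
E
```

```text
stops [[ 511.1   -34.16   21.2 ]
 [ 523.14  -96.88   21.12]
 [ 542.7   -11.19   21.17]
 [ 560.96 -106.62   21.19]
 [ 580.91  -20.73   21.03]
 [ 592.94  -83.56   21.44]] [21.31 20.14 21.32 20.28 20.17 21.  ]
stop centroid [551.96 -58.86  21.19]
[array([[196.72,  83.43],
       [525.53,  80.45],
       [572.65, 321.03],
       [244.19, 321.53]], dtype=float32), array([[260.32, 172.42],
       [297.71, 179.96],
       [285.52, 243.59],
       [246.16, 236.34]], dtype=float32)]
lid [[408.87 255.29 607.77]
 [441.04 239.6  248.65]
 [495.85 241.38 284.65]
 [430.55 197.03 390.5 ]] [np.float64(48.66348265677546), np.float64(23.92925233427719), np.float64(15.758154099750032), np.float64(58.60585736114241)] centre [444.08 233.32 382.89]
disc (array([529.23, 212.87,  89.17]), np.float64(0.043985795069360685)) red disc (array([555.01, 327.03,  83.6 ]), np.float64(0.051201673409838486))
sides [360.9   65.6  132.04 225.99]
normal [-0.85 -0.48 -0.21]
bar dir [0.98 0.2  0.04] ends [(np.float64(203.0), np.int64(161)), (np.float64(235.5), np.int64(309))] [(np.float64(42.0), np.int64(162)), (np.float64(90.5), np.int64(307))]
[ 528.52 -302.57  124.44]
[ 664.13 -275.28  129.53]
[ 528.43 -302.59  124.43]
[ 663.59 -275.39  129.51]
```

```bash
sed -i 's/B=\[l for a,p,l in blobs(m,400)/B=[l for a,p,l in blobs(m,400,3500)/; s/>110)/>120)/' meas.py
python3 - <<'E'
from meas import *
near={"t1":(396.6,206.6),"t2":(272.6,206.8)}
cs=[load(n) for n in near]; Q=[quad(im,near[n]) for n,(c,im) in zip(near,cs)]
print(Q); L=[tri([c for c,_ in cs],[q[i] for q in Q]) for i in range(4)]
X=np.array([l[0] for l in L]); print("lid",X,[l[1] for l in L],"centre",X.mean(0))
print("sides",np.linalg.norm(np.roll(X,-1,0)-X,axis=1)); n=np.cross(X[2]-X[0],X[3]-X[1]);n/=np.linalg.norm(n);print("normal",n)
a=X[3]+X[2]-X[0]-X[1]; print("long axis",a/np.linalg.norm(a))
E
```

```text
[array([[381.65, 172.71],
       [417.85, 179.71],
       [411.22, 243.41],
       [373.21, 236.4 ]], dtype=float32), array([[260.37, 172.76],
       [297.44, 180.03],
       [285.11, 243.57],
       [246.58, 235.95]], dtype=float32)]
lid [[499.41 199.77  72.37]
 [506.72 236.28  72.36]
 [560.87 225.5  104.93]
 [553.66 189.09 104.01]] [np.float64(0.034985710136803135), np.float64(0.12135558695241794), np.float64(7.502244502844235e-05), np.float64(0.2297826047536567)] centre [530.17 212.66  88.42]
sides [37.24 64.1  37.13 63.7 ]
normal [ 0.49 -0.09 -0.86]
long axis [ 0.85 -0.17  0.5 ]
```

```bash
cat > pose.py <<'E'
from h import *
tz=np.array([-.491,.096,.866]); ty=np.array([.1915,.9815,0]); lid=np.array([529.8,212.8,88.7]); under=lid-49*tz
N=np.array([551.96,-58.86,12.]); nx=np.array([.1885,-.982,0]); ny=np.array([.982,.1885,0]); up=np.array([0,0,1.])
qt=quat(y=ty,z=-tz); qn=quat(y=ny,z=-up)
G=under+27*tz; P=N+27*up
E
python3 - <<'E'
from pose import *
env.goto(G+90*tz,qt); env.movel(G,rate=120); s=env.observe(); print(s["tool_pos"]-G,s["wrist_force"],s["grip_force"])
env.gripper_to(40); s=env.observe(); print(s["grip_width"],s["grip_force"],s["wrist_force"])
env.movel(G+40*tz,rate=120); env.movel(G+40*tz+[0,0,90],rate=200); s=env.observe(); print(s["grip_width"],s["grip_force"],s["wrist_force"],s["time"])
env.goto(P+[0,0,110],qn); s=env.observe(); print(s["tool_pos"]-P,s["grip_width"],s["wrist_force"],s["time"])
c,im=shot("h1"); cv2.imwrite("pics/side1.png",env.get_image("side")[180:330,230:430])
cv2.imwrite("pics/m2.png",np.hstack([im,cv2.resize(cv2.imread("pics/side1.png"),(400,400))])[::1,240:] )
E
```

```text
[0.24 0.32 0.46] [-0.11  0.35 -0.14] 0.0
54.95192981911404 64.56958651542664 [-3.54  0.5   5.64]
55.101817835233774 64.18740391731262 [ 0.08 -0.63 -3.4 ] 8.9833
[ -0.53   2.02 109.26] 55.17758646829638 [-0.68  0.68 -2.7 ] 10.0583
```

View pics/m2.png

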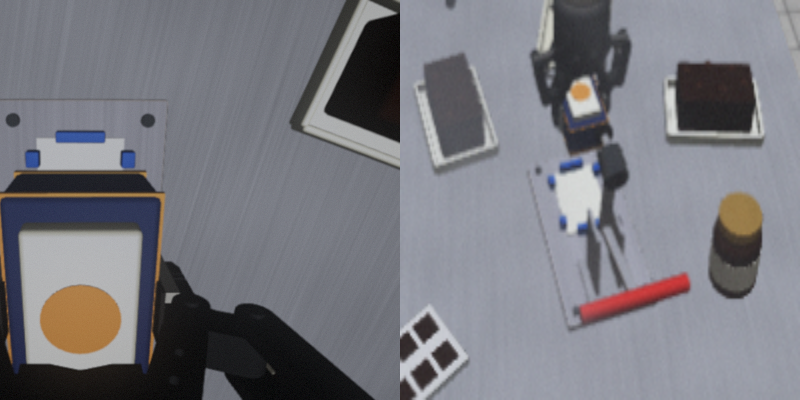

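The wrist view shows the tin held with its lid disc at about (320,319), in line with the fingers, and the nest is free. I'll check the in-hand offset from the disc and then lower the tin.

Run:
```python
from pose import *
from det import *
env.dwell(.2); c,im=shot("h2"); s=env.observe(); T=R.from_quat(s["ee_rot"]).as_matrix(); b,g,r=split(im)
o=[(a,p) for a,p,l in blobs((r>b+60)&(g>b+25)&(r>130),300)]; print(o)
pt=onplane(c,[o[0][1]],s["tool_pos"][2]+22)[0]; off=T.T@(pt-s["tool_pos"]); print("disc in tool",off,"tool err",s["tool_pos"]-P)
# top rim corners of far edge and tin corners: lateral gold-rim check of yaw
e=T@np.array([off[0],0,0]); Pc=P-e; print("corr",-e)
np.save("corr.npy",e)
if abs(off[0])<6:
    env.movel(Pc+[0,0,35],rate=150); env.movel(Pc+[0,0,14],rate=60)
    for h in (7,3,.7):
        env.movel(Pc+[0,0,h],rate=30); s=env.observe(); print(h,s["tool_pos"]-Pc,s["wrist_force"],s["wrist_torque"],s["time"])
```

```text
[(np.int32(1014), array([318.94, 214.87])), (np.int32(4329), array([320.02, 319.14]))]
disc in tool [ 40.61   0.96 -22.  ] tool err [ -0.     0.98 110.2 ]
corr [  7.73 -39.87   0.  ]
```

Run:
```python
from pose import *
s=env.observe(); T=R.from_quat(s["ee_rot"]).as_matrix(); c,_=load("h2")
pt=onplane(c,[(320.02,319.14)],s["tool_pos"][2]+22)[0]; off=T.T@(pt-s["tool_pos"]); print("disc in tool",off)
e=T@np.array([off[0],0,0]); Pc=P-e; print("corr",-e); np.save("corr.npy",e)
if abs(off[0])<6:
    env.movel(Pc+[0,0,35],rate=150); env.movel(Pc+[0,0,14],rate=60)
    for h in (7,3,.7):
        env.movel(Pc+[0,0,h],rate=30); s=env.observe(); print(h,s["tool_pos"]-Pc,s["wrist_force"],s["wrist_torque"],s["time"])
```

```text
disc in tool [  2.64   1.32 -22.  ]
corr [ 0.5  -2.59  0.  ]
7 [-0.14  0.01  6.81] [-0.29  0.43 -4.45] [-0.05 -0.06 -0.03] 11.9417
3 [-0.17 -0.03  2.79] [ 0.47  0.15 -2.64] [0.01 0.04 0.01] 12.225
0.7 [-0.12 -0.02  0.55] [-0.49  1.03 -2.64] [-0.01  0.01  0.01] 12.475
```

Run:
```python
from pose import *
Pc=P-np.load("corr.npy")
for h in (0,-.7,-1.4,-2.1,-2.8,-3.5):
    env.movel(Pc+[0,0,h],rate=15); env.dwell(.1); s=env.observe(); print(h,s["tool_pos"]-Pc,s["wrist_force"],s["wrist_torque"])
    if s["wrist_force"][2]>1: break
```

```text
0 [0.12 0.03 0.22] [-0.99  0.45  0.61] [0.02 0.15 0.02]
-0.7 [0.12 0.01 0.2 ] [-2.89  0.48  5.63] [0.01 0.46 0.02]
```

Run:
```python
from pose import *
from det import *
Pc=P-np.load("corr.npy"); env.movel(Pc,rate=20); env.gripper_to(85); s=env.observe(); print(s["grip_width"],s["wrist_force"])
env.movel(Pc+[0,0,120],rate=200)
q=quat(y=(0,1,0),z=(0,0,-1))
for n,p in [("p1",(540,-10,280)),("p2",(540,-110,280))]:
    env.goto(p,q); env.dwell(.3); c,im=shot(n); b,g,r=split(im); print([(int(a),p) for a,p,l in blobs((r>b+60)&(g>b+25)&(r>130),250)])
print(env.observe()["time"])
cv2.imwrite("pics/c3.png",np.hstack([load("p1")[1][60:360,160:480],load("p2")[1][60:360,250:570]]))
```

```text
84.88848885636345 [-0.42 -0.25  0.5 ]
[(507, array([271.89, 184.18]))]
[(515, array([367.52, 183.77]))]
16.9083
```

View pics/c3.png

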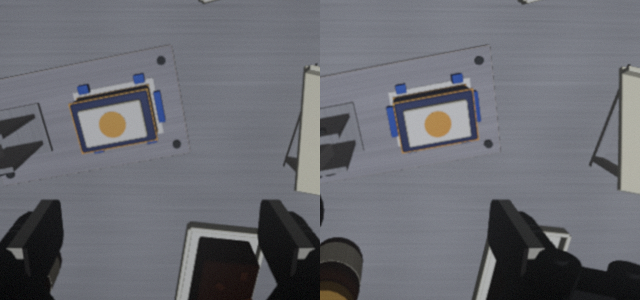

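The tin stands between the stops with its lid up, the disc at (272,184) in p1 and (368,184) in p2. I'll triangulate it to confirm it is centred and at the right height.

Run:
```python
from meas import *
from pose import N,nx,ny
near={"p1":(271.89,184.18),"p2":(367.52,183.77)}
cs=[load(n) for n in near]
p,e=tri([c for c,_ in cs],list(near.values())); d=p-N; print("disc",p,e,"in nest",d@nx,d@ny,d[2])
Q=[quad(im,near[n]) for n,(c,im) in zip(near,cs)]
L=[tri([c for c,_ in cs],[q[i] for q in Q]) for i in range(4)]
X=np.array([l[0] for l in L]); d=X.mean(0)-N; print(X,[l[1] for l in L],"in nest",d@nx,d@ny,d[2])
n=np.cross(X[2]-X[0],X[3]-X[1]);print("normal",n/np.linalg.norm(n)); a=X[1]+X[2]-X[0]-X[3]; a/=np.linalg.norm(a);print("long",a,"vs",nx)
```

```text
disc [553.07 -59.47  61.49] 0.014523250284558385 in nest 0.8127377143308282 0.9747807259422071 49.49458256022262
[[540.72 -94.55  59.24]
 [528.43 -31.57  60.21]
 [565.39 -24.46  61.12]
 [578.13 -87.38  59.53]] [np.float64(0.23165133752338496), np.float64(0.07403997365338197), np.float64(0.0921609479031534), np.float64(0.16910842546559893)] in nest 0.8462559232861336 1.0672044384905173 48.02623064401527
normal [ 0.01  0.02 -1.  ]
long [-0.2   0.98  0.02] vs [ 0.19 -0.98  0.  ]
```

The tin is seated: the lid is 49.5 mm above the stage, within about 1 mm of centre, and level. Next I'll measure the bar from closer.

Run:
```python
from meas import *
from pose import N,nx,ny,up
q=quat(y=-nx,z=-up)
for n,p in [("b1",(570,-225,280)),("b2",(545,-360,280))]:
    env.goto(p,q); env.dwell(.3); shot(n)
print(env.observe()["time"])
def rows(n):
    c,im=load(n);b,g,r=split(im); l=max(blobs((r>g+35)&(r>b+35),500),key=lambda t:t[0])[2]; y=np.flatnonzero(l.any(1)); return y[0],y[-1]
for pair in (("b1","b2"),("n1","b2"),("n1","b1")):
    A,B=[barline(n,(rows(n)[0]+3,rows(n)[0]+70)) for n in pair]; d=np.cross(A[2],B[2]); d/=np.linalg.norm(d); d*=np.sign(d@ny)
    p=np.linalg.solve(np.array([A[2],B[2],d]),[A[2]@A[1],B[2]@B[1],0]); print(pair,[rows(n) for n in pair],"dir",d)
    for c,o,_,e in (A,B):
        o_,r=ray(c,[e[0]]); t=np.linalg.lstsq(np.c_[d,-r[0]],o_-p,rcond=None)[0]; E=p+t[0]*d; g=E+25*d-N; print(" end",E,"grip in nest",g@nx,g@ny,g[2]+12)
```

```text
18.7667
('b1', 'b2') [(np.int64(119), np.int64(277)), (np.int64(180), np.int64(324))] dir [ 0.98  0.19 -0.  ]
 end [ 528.3  -303.27  123.66] grip in nest 235.61471572807568 -44.31218768189823 123.57257725791958
 end [ 528.72 -303.19  123.66] grip in nest 235.61577811322823 -43.880261352558314 123.57106117369813
('n1', 'b2') [(np.int64(161), np.int64(309)), (np.int64(180), np.int64(324))] dir [0.98 0.18 0.01]
 end [ 528.75 -303.12  123.36] grip in nest 235.59805344269242 -43.83740772291775 123.485447757291
 end [ 528.78 -303.12  123.36] grip in nest 235.59818494864976 -43.80651504487496 123.48560544503948
('n1', 'b1') [(np.int64(161), np.int64(309)), (np.int64(119), np.int64(277))] dir [0.98 0.19 0.03]
 end [ 528.93 -303.47  122.42] grip in nest 235.70485325591423 -43.7369566569002 123.22070973030466
 end [ 528.44 -303.57  122.4 ] grip in nest 235.70818653929797 -44.24393363588114 123.204428482776
```

The bar measurements agree with the text: the grip is at 235.6, -44, 123.4 in the nest frame. Now I'll pinch the bar and swing it closed.

```bash
cat > arc.py <<'E'
from pose import *
q=quat(y=-nx,z=-up)
def bar(phi,dz=0):
    t=np.radians(15)+phi; return N+nx*(114.9+125*np.cos(t))-44*ny+up*(78.4+125*np.sin(t)+3+dz)
def st(tag):
    s=env.observe(); print(tag,round(s["time"],2),"w",s["grip_width"],"gf",s["grip_force"],"F",s["wrist_force"],"M",s["wrist_torque"]); return s
E
python3 - <<'E'
from arc import *
print([env.solve_ik(bar(f),q) is not None for f in np.linspace(0,1.76,8)])
env.gripper_to(55); env.goto(bar(0,70),q); env.movel(bar(0),rate=120); st("down")
env.gripper_to(10); s=st("grip"); print(s["tool_pos"]-bar(0))
if s["grip_width"]<23:
    for f in (.12,.25):
        env.movel(bar(f),rate=50); s=st(f); print(s["tool_pos"]-bar(f))
E
```

```text
[True, True, True, True, True, True, True, True]
down 20.41 w 55.0308692658627 gf 0.0 F [1.13 0.1  0.66] M [ 0.02  0.   -0.01]
grip 20.84 w 16.15833866266494 gf 58.42078149318695 F [-0.93  0.31  5.04] M [ 0.06  0.2  -0.01]
[ 0.43 -0.18  0.99]
0.12 21.29 w 16.154028312570862 gf 59.03994977474213 F [ 2.48 -4.16  0.49] M [-0.74 -0.53  0.02]
[ 0.52 -0.81  0.43]
0.25 21.77 w 15.980959339634373 gf 58.94752264022827 F [ 4.32 -5.12 -0.34] M [-1.33 -0.8   0.06]
[ 0.65 -1.57  0.44]
```

Run:
```python
from arc import *
for f in np.r_[np.arange(.4,1.7,.15),1.68,1.75]:
    env.movel(bar(f),rate=60); s=env.observe(); d=s["tool_pos"]-bar(f); print(round(f,2),s["time"],s["grip_width"],s["wrist_force"],s["wrist_torque"],"err nest",d@nx,d@ny,d[2])
    if np.linalg.norm(s["wrist_force"])>45: print("stop");break
cv2.imwrite("pics/side2.png",cv2.resize(env.get_image("side")[180:330,230:430],(800,600)))
```

```text
0.4 22.225 16.031385179123628 [ 3.43 -6.08  0.49] [-1.65 -0.75 -0.  ] err nest 2.6270041310100978 0.3450437158015228 1.0501515714674952
0.55 22.6833 15.801643816633733 [ 3.56 -8.28  3.89] [-2.05 -0.67  0.05] err nest 3.876090778450288 0.3778490870437631 1.8141867113941998
0.7 23.1417 15.815860532950861 [ 1.11 -9.85  7.52] [-2.6  -0.48 -0.02] err nest 5.3776359629739545 0.3894127524888341 2.7882088075274396
0.85 23.6 15.839715153925095 [ -0.26 -12.76  12.32] [-3.24 -0.26  0.01] err nest 7.0616233942453 0.4055449019764248 3.9960210584499123
1.0 24.0583 15.777723930386124 [ -4.17 -13.02  24.11] [-3.29  0.67 -0.05] err nest 8.089181168061174 0.4582432123652149 6.186578366721591
1.15 24.5167 15.351268740665208 [ -5.78 -10.87  27.17] [-3.13  1.05  0.02] err nest 6.9425609491946805 0.5272230486375735 6.536352446196446
1.3 24.975 15.935773156259172 [-8.52 -3.4  29.37] [-1.24  1.58  0.11] err nest 2.305134570561691 0.6509578612442461 5.855168593301045
1.45 25.4333 15.619263041620526 [-7.02 -0.43 25.48] [-0.77  1.33  0.06] err nest 0.15122944472678795 0.6950160650181013 4.671282474658881
1.6 25.8917 15.558297329509612 [-4.36  1.07 16.91] [-0.69  0.8   0.06] err nest -0.7566250759222621 0.6474412535105121 3.167262272473124
1.68 26.2083 15.53993931809293 [-2.91 -0.09 13.28] [-0.98  0.39  0.  ] err nest -0.1554895453212413 0.6196985277737015 2.7093098645612486
1.75 26.5 16.27244123042083 [-1.79 -2.64 12.66] [-1.26  0.3   0.04] err nest 0.845657483005316 0.5991541881160531 2.5494996670163914
```

View pics/side2.png

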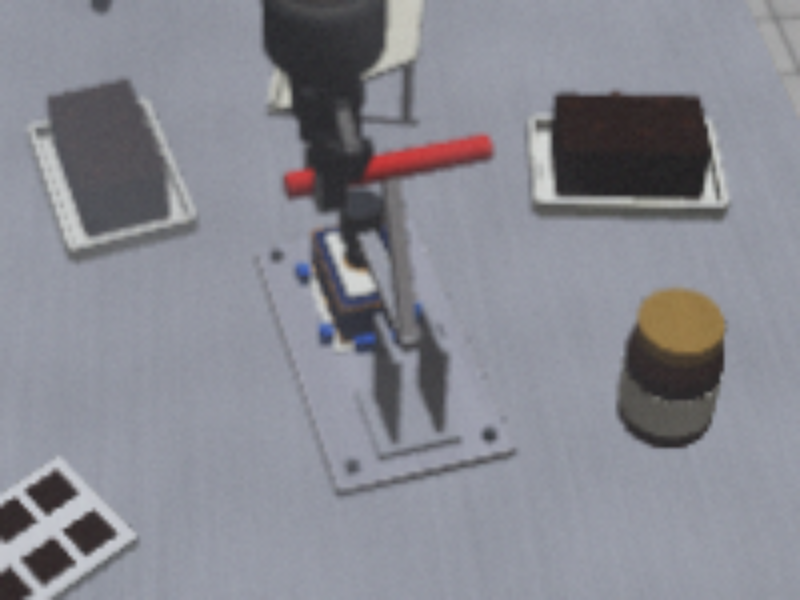

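The lever is closed with its pad on the lid and the bar pinched at (335,175). I'll push it a little further to seat it on its stop, release, and look.

Run:
```python
from arc import *
P0=bar(1.75)
for k in (3,6,9,12):
    env.movel(P0-k*nx-[0,0,k*.4],rate=30); env.dwell(.1); s=env.observe(); d=s["tool_pos"]-P0; print(k,s["wrist_force"]@nx,s["wrist_force"],"nest",d@nx,d@ny,d[2],s["grip_width"])
    if s["wrist_force"]@nx>25: break
s=env.observe(); p=s["tool_pos"]; np.save("closed.npy",p)
env.movel(p,rate=30)   # relax to where it stands
env.gripper_to(50); env.dwell(.2); st("open"); d=env.observe()["tool_pos"]-P0; print(d@nx,d[2])
cv2.imwrite("pics/side3.png",cv2.resize(env.get_image("side")[180:330,230:430],(800,600)))
```

```text
3 6.222280713650306 [-2.89 -6.89 18.52] nest 0.5505518632747732 0.6185760617399019 2.429718615608863 16.014797951515135
6 11.153306873557227 [ -4.09 -12.14  22.69] nest 0.4568999257614226 0.6448085745232832 2.381654917146591 15.91873291209646
9 15.84059538614014 [ -5.44 -17.17  29.47] nest 0.348173622477191 0.6444581530186836 2.324341015414774 15.81840701906189
12 20.441353724562724 [ -6.17 -22.    35.16] nest 0.23877276768006606 0.6677991104004078 2.2964563331215686 15.503920426016762
open 29.23 w 49.8756189892278 gf 0.0 F [-0.73 -0.51 -0.5 ] M [ 0.03 -0.02 -0.08]
0.029678955387064693 2.1587490271128615
```

View pics/side3.png

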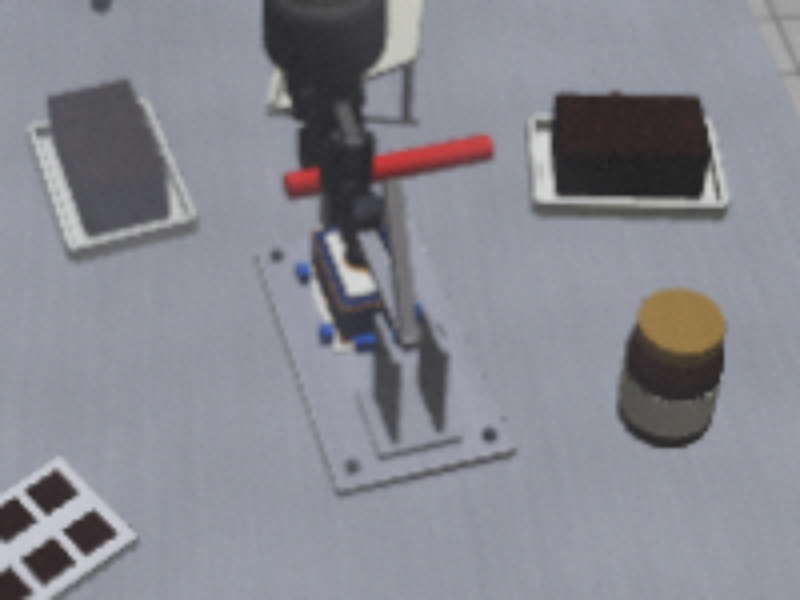

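The bar was on a stiff stop and did not move on release. Next I'll wait, re-pinch, and swing it back open.

Run:
```python
from arc import *
env.dwell(1.3); env.gripper_to(10); s=st("grip")
for f in np.r_[np.arange(1.65,.1,-.15),.08,0]:
    env.movel(bar(f),rate=60); s=env.observe(); d=s["tool_pos"]-bar(f); print(round(f,2),s["time"],s["grip_width"],s["wrist_force"],"err nest",d@nx,d[2])
    if np.linalg.norm(s["wrist_force"])>60: print("stop");break
```

```text
grip 30.98 w 15.860641734407567 gf 58.426387310028076 F [-0.78 -1.27  0.6 ] M [-0.23  0.08  0.06]
1.65 31.325 16.119001685490012 [-3.27  8.96  3.7 ] err nest -4.7122443070485565 0.32216187962706044
1.5 31.7833 16.09917712373328 [-8.02  9.73 16.97] err nest -5.250628111957836 2.290416939397346
1.35 32.2417 15.968727694889246 [-5.94  7.09 13.68] err nest -3.9121113112632475 2.0899098536817178
1.2 32.7 16.009087206685066 [-3.99  5.54 10.52] err nest -3.3879117079530747 1.4189230709708056
1.05 33.1583 16.299456052871957 [-1.6   2.52  5.58] err nest -1.4336089957285918 0.749053809664872
0.9 33.6167 15.595584515549778 [ 1.52  4.32 -0.23] err nest -1.400957644502275 -0.23943019754187844
0.75 34.075 16.06440626698028 [ 1.06  4.35 -1.34] err nest -1.2189948786142604 -0.1729281789410777
0.6 34.5333 15.746566436314318 [1.35 5.34 0.07] err nest -1.281424900805244 0.030530401482110392
0.45 34.9917 15.903869863392238 [1.82 5.11 2.27] err nest -1.2374333087515033 0.22105267541542162
0.3 35.45 15.948375346735114 [ 3.82  2.89 -3.28] err nest -0.1716875282571964 -0.28095900226949766
0.15 35.9083 15.855943341741021 [ 3.24  4.52 -1.37] err nest -0.06009640219768636 -0.43919612653471063
0.08 36.2 16.196540658690036 [ 2.72  3.28 -2.49] err nest -0.17270085858598472 -0.6810690614388477
0.0 36.5167 16.143979386629766 [ 4.08  4.31 -2.91] err nest -0.2647264943046785 -0.6908564988254113
```

Handle is back open. I'll release, back off, and verify the lid, the tin and the bar.

Run:
```python
from arc import *
from meas import *
env.gripper_to(55); env.dwell(.3); env.movel(bar(0,130),rate=150)
v=quat(y=(0,1,0),z=-up)
for n,p in [("e1",(540,-10,280)),("e2",(540,-110,280)),("e3",(550,-200,280))]:
    env.goto(p,v); env.dwell(.3); shot(n)
uv=[];cs=[]
for n in ("e1","e2","e3"):
    c,im=load(n); b,g,r=split(im); B=[(int(a),p) for a,p,l in blobs((r>b+60)&(g>b+25)&(r>130),250)]; print(n,B)
    if B: uv.append(max(B,key=lambda t:t[0])[1]); cs.append(c)
p,e=tri(cs[:2],uv[:2]); d=p-N; print("disc",p,e,"nest",d@nx,d@ny,d[2])
A=barline("e3",(160,300)); print("bar ends now",A[3],"was",barline("n1",(160,300))[3],env.observe()["time"])
t=env.get_image("top"); s0=cv2.imread("pics/top0.png")
cv2.imwrite("pics/fin.png",np.vstack([np.hstack([load("e2")[1][60:330,170:570],load("e3")[1][60:330,150:550]]),np.hstack([t[80:320,190:490],s0[80:320,190:490]]).repeat(1,0)[:, :600] if 0 else cv2.resize(np.hstack([s0[80:320,190:490],t[80:320,190:490]]),(800,320))]))
```

```text
e1 [(495, array([273.52, 182.46]))]
e2 [(503, array([366.72, 182.24]))]
e3 [(512, array([452.85, 173.22]))]
disc [553.05 -59.51  55.29] 0.04477777379463093 nest 0.839795386270417 0.943923876162626 43.294224425156635
bar ends now [(np.float64(201.0), np.int64(160)), (np.float64(218.0), np.int64(273))] was [(np.float64(203.0), np.int64(161)), (np.float64(235.5), np.int64(309))] 41.3917
```

View pics/fin.png

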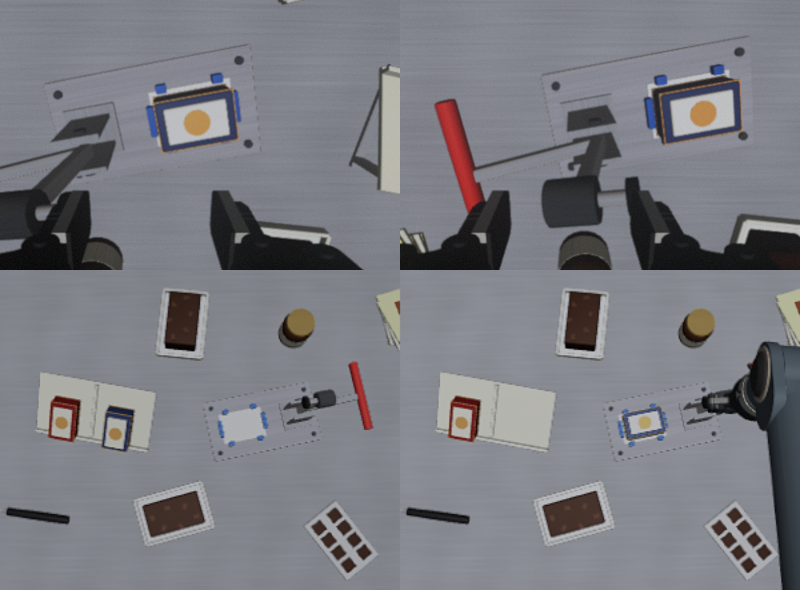

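The final views show the tin centred with its lid at 43.3 mm (home), the handle back at its open position, and the bystanders and red tin unmoved.

Run:
```python
from h import *
p=env.observe()["tool_pos"]; env.movel(p+[0,60,60],rate=150); env.dwell(.5); s=env.observe(); print(s["wrist_force"],s["time"]); print(env.job_done())
```

```text
[-0.88  0.06  0.02] 42.6583
the job is handed in; nothing more can be done
None
```

The job is handed in at about 43 s, with no verdict returned: the last camera check showed the blue tin within 1 mm of the nest's centre, its lid pressed home by the clamp (top 43.3 mm above the stage), the handle back open, and the red tin and bystanders looking unmoved.

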